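# Unlock and open an implant caddy

## Task

Open the implant caddy: gently pull its orange captive wing screw out against the spring until you feel its stop, turn it clockwise from there until it is fully home in its thread and stays parked, then slide the steel cover fully open by its blue grip and let go. Do not strain the thread or force the cover against the screw, and leave everything else on the table where it is.

Things in the scene. Friction and masses are not known exactly. Their poses are not given: they have to be found in the camera images.
- caddy: Fixed aluminium caddy, 120 x 300 mm (its x, y), deck 36 mm high, with 10 mm high rails on both long sides. Origin: centre of its underside; z up. Its dark lock block with the orange wing screw stands at y = -105 mm; the cover slides along its +y. The block is 74 x 58 mm (x, y); its brass collar's top is 93 mm above the table.
- wing_screw: Captive screw, axis z upright. Origin on the axis at its lower tip, 38 mm above the table when in. Orange wing, 44 mm along its x, 10 mm along y, reaches from 63 to 91 mm above the origin (foot 8 mm over the brass collar when in); below it a round hub, 20 mm wide, down to 57 mm. White mark at the +x end. A hidden lug in an upright keyway stops it turning until it is pulled out.
- wing_mid (a point): Middle of the orange wing, on the screw axis, 77 mm above the screw's origin, 14 mm above the wing's foot.
- screw_pull (a joint): How far the screw is pulled out (up), m. A spring draws it in: 4 N at 0, 8 N at 20 mm, 9.5 N at 27 mm. A hard stop ends the pull somewhere from 7.5 to 22 mm out; this differs each time and must be felt. Only in the last 1.8 mm before the stop is the lug free to enter the thread; turned earlier it jams; released before turning, the screw draws back in.
- screw_turn (a joint): Screw angle, rad, growing clockwise from above: 0 in the keyway (wing along the caddy's x), in the thread from 0.3, end stop at 2.7; fully home is above 2.5. From 0.3 to 2.7 the thread lifts the screw evenly by 7 mm more, with 1.8 mm of upward play. It needs up to 0.15 N m and holds itself when let go (settling up to 1.8 mm), so it can be regrasped. At most 0.4 N m at the end stop.
- cover_lid: Steel sliding cover, 100 x 115 mm, 6 mm thick, origin at the centre of its underside, 38 mm above the table, axes like the caddy's. Its tail is locked by the screw's tip, which clears it only when pulled out more than 11.5 mm (always so when fully home). Do not push it with more than 15 N against the screw.
- cover_grip (a point): Centre of the blue grip bar on the cover: 50 mm along the caddy's x, 10 mm thick along y, 30 mm tall, its top 15 mm above this point, cover surface 16 mm below it.
- cover_plate (a joint): How far the cover is slid open along the caddy's +y, m: 0 closed, end stop at 0.085. It needs about 2 N to slide.
- cup: Small steel cup, 56 mm wide, 50 mm high, beside the caddy: leave alone.
- driver: Hand screwdriver with blue handle, 170 mm, lying beside the caddy: leave alone.
- saw_bone: Cream plastic practice bone on a white foot, 118 mm, on the foam board: leave alone.
- saline: White bottle, 60 mm wide, 130 mm high: leave alone.
- dish: Steel dish, 160 x 240 mm, 35 mm high: leave alone.
- pot: Small clear jar with orange cap, 50 mm: leave alone.
- shoulder: Hidden inside the block, turning with the screw (origin that of the screw): its shoulder, which meets the stop when the screw is pulled out, and the thread's upper flank when it is lifted while being turned. More than 15 N here beyond the spring strains it: pull gently, and follow the thread's rise.
- lug: Hidden inside the block, turning with the screw (origin that of the screw): its lug, 14 mm off the axis, which runs in the keyway and on the thread. More than 45 N on it, from turning or from pressing down, strains it.

How it is judged:
On the way, in this order (a step that is already met when the one before it is completed fails the run):
1. the wing screw is pulled out and its lug has entered the thread, cover still closed (value of joint screw_pull above 0.005 m and value of joint screw_turn above 0.5 rad and value of joint cover_plate below 0.005 m), for 0.1 s.
2. the wing screw is driven fully home in its thread, cover still closed (value of joint screw_pull above 0.0115 m and value of joint screw_turn above 2.5 rad and value of joint cover_plate below 0.005 m), for 0.2 s.
3. the cover is slid fully open (value of joint cover_plate above 0.075 m), for 0.2 s.
At the end, for the whole second after the job is handed in: The wing screw stands parked, turned more than 2.5 rad and pulled out more than 11.5 mm; the cover is open more than 75 mm of its 85 mm and at rest; nothing is touched (value of joint screw_pull above 0.0115 m and value of joint screw_turn above 2.5 rad and value of joint cover_plate above 0.075 m and linear speed of cover_lid below 0.01 m/s).
It fails at once if the screw is pulled too hard: more than 15 N between its shoulder and the stop (contact force between shoulder and anything else above 15 N).
It fails at once if the thread is strained: more than 45 N on the screw's lug (contact force between lug and anything else above 45 N).
It fails at once if the cover is forced against the screw: more than 15 N (contact force between wing_screw and cover_lid above 15 N).
It fails at once if something else on the table is moved by more than 25 mm (distance of any of cup, driver, saw_bone, saline, dish, pot from where it was at the start of the episode above 0.025 m).
It also fails if it takes over 72 s, if anything falls off the work surface, if the arm or the gripper's body presses on something with over 40 N, if the wrist force passes 120 N, or if a joint passes its speed limit or range.

## Robot

A 6-joint arm with a two-finger parallel gripper is mounted at the origin on the work surface. World frame = base frame: x ahead of the robot, y to its left, z up, the work surface at z = 0. Lengths are in m, angles in rad, forces in N, time in s.
With the tool pointing down it reaches from about 0.375 to 0.975 m from the base axis. Payload 3.8 kg.
Tool frame: the origin (TCP) lies on the centre line of the jaws, within the pads' length; the fingertips stand 14 mm ahead of it and the grasp point (between the pads) lies 5 mm behind it (bot.finger_overhang is the distance from the TCP to the fingertips, in m); y points along the fingers, x is the direction in which the jaws open and shut, and the axes are right-handed (so a half turn about y gives the same grasp; the last joint's range is limited). The gripper opens to 85 mm and grips with 20 to 120 N. Pads are 22 mm wide; open, the fingers measure 114 mm over their backs; the gripper's body (76 mm by 85 mm) begins 54 mm behind the grasp point. The pads swing forward as they close: fully open they stand 13 mm farther back than shut.
Start: joints at [-1.233, 0.264, 1.604, -0, 1.274, -0.037], TCP at [0.247, -0.628, 0.245] pointing down, gripper open.
Joint ranges: [-2.63, 2.63], [-0.94, 2.18], [0.31, 2.57], [-1.31, 4.45], [0, 2.66], [-2.55, 2.55]. Speed limits (rad/s): [2.57, 2.57, 3.14, 3.14, 3.14, 3.14].

## Interface

Orientations are given as a rotation vector (axis times angle).
In Python, from workcell import readout, read_camera, bot, spotter gives the robot as it stands.
- The arm moves only by the tool jog_arm, never from a script. Its argument "increments" is a list of rows, each a list of 7 numbers: the shift along the tool's x, y, z in m, then the turn, a rotation vector about the tool's x, y, z in rad, then the opening, from 0 (shut) to 1 (fully open). A call has 1 to 10 rows; each row shifts and turns the pose as measured when the row begins, along the tool's axes as they then stand; what a row does not reach is not made up. A row lasts 1/8 s, in which the tool goes at most 62.5 mm and 10.7 degrees, less where a joint would pass 70% of its speed; a pose out of reach is approached as far as the arm can. A call with a gripper value outside its range is refused whole. The fingers move at their own pace and stop on an object; "force" is the grip in N (left out, the last holds). Time passes only in rows, so rows that do not move let the fingers close. It gives the time, the measured TCP pose, the force and the opening at its end, in the units of the state.
- readout.read_state(): the state, without advancing time (a new reading comes with each control period).
- read_camera(name): name is "side" or "top" or "wrist"; returns a dict with "img" (420x560x3 uint8, blue, green, red), "range_z" (420x560 float32, m along the optical axis (not along the pixel's ray), 0 where there is no reading), "fx", "fy", "cx", "cy" (pixels), "world_from_camera" (4x4, takes a point from camera to world coordinates). Camera axes: x right, y down, z forward; pixel columns grow to the right and rows downward; lengths in m; the calibration is good to about 2 mm. The wrist camera is an equidistant fisheye: a pixel r from the principal point sees the ray r / f radians off the axis. A picture is of the moment at which its call begins.
- bot.finish_job(): hands the job in, once; it reports no verdict.
Trained networks look in a picture, given as the dict that the camera call returned (one of the last four; its "shot" number tells which), for a name from the list of things; names that differ only in an ending like _2 or _b are one class to them, and where a whole thing is asked for, a point or a joint stands for the part that bears it (a point fixed in the world has none). Each returns a list of dicts, best first, with "p" (0 to 1); they miss things now and then, are a little off and sometimes report something else, mostly with a low value. They report only what shows in the picture. A call takes as long as a camera call.
- spotter.masks_of(picture, thing): "mask" (420x560 bool, what is visible of it) and "location" ([column, row] in pixels, amid what is visible of it).
- spotter.spot_point(picture, thing): "location" ([column, row] in pixels: a listed point, or the origin of a listed thing).
The state is a dict: "time": time; "q": joint angles; "joint_vel": joint speeds; "joint_torque": joint torques, N m; "tool_pos": TCP position; "tcp_rot": TCP orientation; "wrist_force": force on the tool from outside, world axes, zero at the start; "torque": the same for the moment, N m; "width": opening from 0.0 (shut) to 1.0 (fully open).
Only numpy, scipy, OpenCV 4.12 (cv2) and the standard library are available. Lean on these libraries where they do the work, as an engineer would, in place of code of your own. Each camera call takes 0.05 s, during which the arm holds its last target. There are 200 camera calls.

## Working session

There is one attempt and no reset: what is moved stays moved. The work goes in short steps, Python scripts to look and compute and a tool call to move; the robot and the scene stay as the last step left them, time stands still between calls to the robot, and variables do not carry over. Pictures are saved under pics/ and viewed, about 8 in all and at most 12, crops included, and the job is handed in when it is done.

Besides the shell and the picture viewer there is one more tool, called after "Request:" in YAML: its name, and indented under it one key for each argument. jog_arm: Moves the arm, as the interface text tells. Its arguments: {"type":"object","properties":{"increments":{"type":"array"},"force":{"type":"number"}},"required":["increments"]}

```bash
ls; mkdir -p pics; cat > h.py <<'E'
import numpy as np, cv2
from scipy.spatial.transform import Rotation as R
from workcell import readout, read_camera, bot, spotter
def w(p,u,v,z=None):
    zc=z
    return p["world_from_camera"][:3]@np.array([(u-p["cx"])/p["fx"]*zc,(v-p["cy"])/p["fy"]*zc,zc,1])
def cloud(p,m):
    v,u=np.nonzero(m&(p["range_z"]>0)); z=p["range_z"][v,u]
    c=np.stack([(u-p["cx"])/p["fx"]*z,(v-p["cy"])/p["fy"]*z,z,np.ones_like(z)])
    return (p["world_from_camera"][:3]@c).T
E
python3 - <<'E'
from h import *
s=readout.read_state(); print(s)
ims=[]
for n in ["top","side"]:
    p=read_camera(n); cv2.imwrite(f"pics/{n}0.png",p["img"])
    print(n,p["world_from_camera"].round(3).tolist(),p["fx"])
    for t in ["caddy","wing_screw","cover_grip","cover_lid"]:
        for d in spotter.masks_of(p,t)[:1]:
            c=cloud(p,d["mask"])
            print(t,round(d["p"],2),np.round(d["location"]),len(c), np.median(c,0).round(4),c.min(0).round(3),c.max(0).round(3))
    for t in ["wing_mid","cover_grip","caddy"]:
        for d in spotter.spot_point(p,t)[:1]:
            u,v=d["location"]; zz=p["range_z"][int(v),int(u)]
            print("pt",t,round(d["p"],2),np.round(d["location"],1),w(p,u,v,zz).round(4))
E
```

```text
pics
{'time': 0.0, 'q': array([-1.23287078e+00,  2.64766240e-01,  1.60541891e+00, -2.52968168e-05,
        1.27373750e+00, -3.68803824e-02]), 'joint_vel': array([-0.00093501, -0.00125778, -0.00097229,  0.00090969,  0.00144455,
       -0.00144989]), 'joint_torque': array([ 2.42166017e-03, -5.15105331e+01, -3.67312038e+01,  2.31847671e-04,
        1.27732390e-02, -1.25434084e-05]), 'tool_pos': array([ 0.24687127, -0.62744542,  0.24392896]), 'tcp_rot': array([-1.36212769,  0.93019529, -0.92707721]), 'wrist_force': array([ 0.41839445, -0.50048572,  0.73530773]), 'torque': array([ 0.01050925, -0.00214353,  0.01207898]), 'width': 0.9983544957969265}
top [[0.002, -0.995, 0.103, 0.409], [-1.0, -0.005, -0.02, 0.041], [0.021, -0.102, -0.995, 1.432], [0.0, 0.0, 0.0, 1.0]] 463.111949297615
wing_screw 0.72 [325. 235.] 85 [ 0.4821 -0.1017  0.1251] [ 0.462 -0.114  0.088] [ 0.502 -0.094  0.133]
cover_grip 0.91 [294. 230.] 1287 [ 0.4982 -0.0084  0.0429] [ 0.444 -0.078  0.029] [0.556 0.058 0.08 ]
cover_lid 0.94 [291. 229.] 1352 [ 0.4988 -0.0055  0.0427] [ 0.447 -0.078  0.03 ] [0.559 0.061 0.08 ]
pt wing_mid 0.63 [325.8 235.8] [0.4093 0.0405 1.4318]
pt cover_grip 0.57 [283.5 230.1] [0.496  0.0204 0.0694]
pt caddy 0.58 [291.4 228.7] [ 0.5021 -0.0037  0.0412]
side [[0.998, -0.034, 0.048, 0.485], [-0.058, -0.697, 0.715, -0.955], [0.009, -0.717, -0.697, 1.045], [0.0, 0.0, 0.0, 1.0]] 449.67885267157186
caddy 0.86 [254. 244.] 3198 [ 0.4974 -0.0582  0.0405] [ 0.417 -0.162 -0.005] [0.584 0.198 0.131]
cover_grip 0.75 [252. 229.] 707 [0.5061 0.0045 0.0439] [ 0.441 -0.111  0.032] [0.558 0.066 0.131]
cover_lid 0.57 [256. 231.] 653 [0.5069 0.0061 0.044 ] [ 0.448 -0.107  0.034] [0.554 0.058 0.128]
pt wing_mid 0.58 [298.9 216.4] [0.6525 0.0855 0.0157]
pt cover_grip 0.98 [252.3 222. ] [0.4988 0.0142 0.069 ]
pt caddy 0.98 [257.5 245.4] [ 0.5103 -0.1021  0.0911]
```

```bash
python3 - <<'E'
from h import *
a=cv2.imread("pics/top0.png")[150:300,200:400]; b=cv2.imread("pics/side0.png")[150:330,160:370]
a=cv2.resize(a,(800,600))[:, :]; b=cv2.resize(b,(700,600))
cv2.imwrite("pics/c1.png",np.hstack([cv2.resize(a,(400,300)),cv2.resize(b,(400,343))[:300]]).repeat(1,0))
cv2.imwrite("pics/c1.png",cv2.resize(np.hstack([cv2.resize(a,(400,300)),cv2.resize(b,(400,343))[:300]]),(800,300)))
s=readout.read_state();print(R.from_rotvec(s["tcp_rot"]).as_matrix().round(3))
p=read_camera("wrist");cv2.imwrite("pics/w0.png",p["img"]);print(p["fx"],p["world_from_camera"].round(3).tolist())
for n in ["top","side"]:
    p=read_camera(n)
    hsv=cv2.cvtColor(p["img"],cv2.COLOR_BGR2HSV)
    m=(hsv[...,0]<18)&(hsv[...,0]>4)&(hsv[...,1]>150)&(hsv[...,2]>90)
    nl,l,st,ce=cv2.connectedComponentsWithStats(m.astype(np.uint8))
    for i in range(1,nl):
        if st[i,4]>25:
            c=cloud(p,l==i); print(n,"orange",st[i],np.median(c,0).round(4),c.min(0).round(3),c.max(0).round(3))
            c=c[c[:,2]>.115]
            if len(c)>10:
                r=cv2.minAreaRect((c[:,:2]*1000).astype(np.float32));print(r)
    m=(hsv[...,0]>95)&(hsv[...,0]<125)&(hsv[...,1]>130)
    nl,l,st,ce=cv2.connectedComponentsWithStats(m.astype(np.uint8))
    for i in range(1,nl):
        if st[i,4]>25:
            c=cloud(p,l==i); print(n,"blue",st[i],np.median(c,0).round(4),c.min(0).round(3),c.max(0).round(3))
            c=c[c[:,2]>.065]
            if len(c)>10:print(cv2.minAreaRect((c[:,:2]*1000).astype(np.float32)))
E
```

```text
[[ 0.366  0.     0.931]
 [-0.931 -0.     0.366]
 [ 0.    -1.    -0.   ]]
325.19226210127806 [[0.367, -0.894, -0.258, 0.314], [-0.93, -0.353, -0.101, -0.602], [-0.001, 0.277, -0.961, 0.375], [0.0, 0.0, 0.0, 1.0]]
top orange [354  98   6  19  38] [ 0.8744 -0.2064  0.0506] [ 0.849 -0.212  0.019] [ 0.907 -0.2    0.059]
top orange [259 103   4  24  62] [0.8561 0.093  0.0526] [0.814 0.087 0.047] [0.886 0.096 0.059]
top blue [380  95  22  31 393] [ 0.8511 -0.3189  0.0485] [ 0.821 -0.342  0.042] [ 0.916 -0.275  0.056]
top blue [   18    99   526   321 92120] [ 0.3082  0.2047 -0.0007] [-0.066 -0.795 -0.014] [0.914 0.802 0.766]
((175.54364013671875, 209.77609252929688), (92.82000732421875, 1012.0257568359375), 4.077162265777588)
top blue [ 225  136   91   59 2913] [ 0.7051  0.0624 -0.0014] [ 0.612 -0.079 -0.012] [0.799 0.204 0.031]
top blue [518 280  14  12  53] [ 0.3331 -0.7236 -0.0022] [ 0.314 -0.747 -0.009] [ 0.349 -0.707  0.005]
top blue [524 288  23  33 320] [ 0.2755 -0.7614 -0.0015] [ 0.227 -0.794 -0.011] [ 0.324 -0.724  0.008]
top blue [505 301  17  13  62] [ 0.2663 -0.691  -0.0016] [ 0
[... 1213 characters left out ...]
2469] [-0.1753  0.0059 -0.0003] [-0.25  -0.128 -0.008] [-0.054  0.164  0.214]
side blue [247 220  15   8 104] [0.504  0.0129 0.0661] [0.482 0.005 0.048] [0.525 0.022 0.076]
((504.06524658203125, 13.959060668945312), (12.274941444396973, 43.9537239074707), 79.11919403076172)
side blue [392 234  12  34  63] [ 0.9419 -0.0584 -0.0015] [ 0.927 -0.129 -0.007] [0.947 0.004 0.003]
side blue [378 298  44  27 908] [ 0.8713 -0.3122  0.0497] [ 0.821 -0.348  0.04 ] [ 0.922 -0.271  0.057]
side blue [   0  349   97   71 3821] [-4.390e-02 -4.473e-01 -4.000e-04] [-0.153 -0.687 -0.007] [ 0.229 -0.339  0.579]
((217.1269073486328, -670.4524536132812), (37.007259368896484, 17.101545333862305), 68.81153869628906)
```

View pics/c1.png

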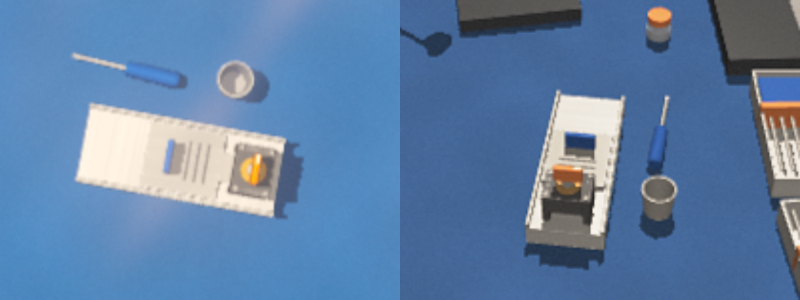

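View pics/side0.png

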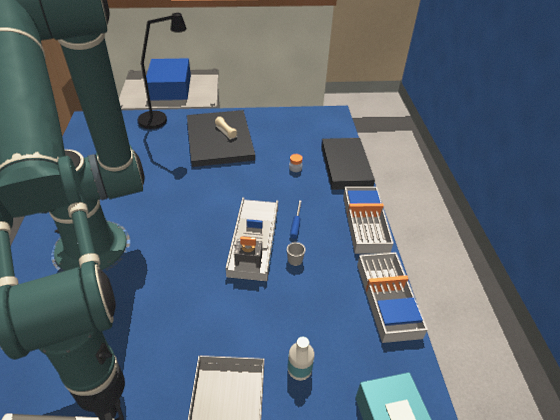

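Request:
jog_arm:
  increments:
    - [-0.04,0,0.041,0,0,0,1]
    - [-0.04,0,0.041,0,0,0,1]
    - [-0.04,0,0.041,0,0,0,1]
    - [-0.04,0,0.041,0,0,0,1]
    - [-0.04,0,0.041,0,0,0,1]
    - [-0.04,0,0.041,0,0,0,1]
    - [-0.04,0,0.041,0,0,0,1]
    - [-0.04,0,0.041,0,0,0,1]
    - [-0.04,0,0.041,0,0,0,1]
    - [-0.04,0,0.041,0,0,0,1]

```text
time: 2.2
tool_pos: [0.4893, -0.0955, 0.2466]
tcp_rot: [-1.36, 0.928, -0.943]
wrist_force: [0.9, 0.2, 0.0]
width: 1.002
```

Request:
jog_arm:
  increments:
    - [0,0,0,0,-0.185,0,1]
    - [0,0,0,0,-0.185,0,1]
    - [0,0,0,0,-0.185,0,1]
    - [0,0,0,0,-0.185,0,1]
    - [0,0,0,0,-0.185,0,1]
    - [0,0,0,0,-0.185,0,1]
    - [0,0,0,0,-0.185,0,1]
    - [0,0,0,0,-0.185,0,1]
    - [0,0,0,0,-0.185,0,1]
    - [0,0,0,0,-0.185,0,1]

```text
time: 3.45
tool_pos: [0.4913, -0.0894, 0.2486]
tcp_rot: [-1.514, -0.536, 0.52]
wrist_force: [0.3, -0.3, -0.1]
width: 1.002
```

Request:
jog_arm:
  increments:
    - [0,0,0,0,-0.185,0,1]
    - [0,0,0,0,-0.185,0,1]
    - [0,0,0,0,-0.185,0,1]
    - [0,0,0,0,-0.185,0,1]
    - [0,0,0,0,0,0,0.5]

```text
time: 4.08
tool_pos: [0.4913, -0.0894, 0.2494]
tcp_rot: [-1.289, -1.107, 1.095]
wrist_force: [1.3, 0.2, 0.0]
width: 0.82
```

```bash
python3 - <<'E'
from h import *
s=readout.read_state();print(s["time"],s["q"].round(3),s["tool_pos"].round(4),s["wrist_force"].round(2),s["width"]);M=R.from_rotvec(s["tcp_rot"]).as_matrix();print(M.round(3))
p=read_camera("wrist");cv2.imwrite("pics/w1.png",p["img"]);print(p["fx"],p["cx"],p["cy"],p["world_from_camera"].round(3).tolist())
np.savez("w1.npz",**{k:v for k,v in p.items()})
for t in ["wing_mid","cover_grip","caddy","wing_screw"]:
    for d in spotter.spot_point(p,t)[:1]: print(t,d["p"],d["location"])
E
```

```text
4.075 [-0.229 -0.084  1.974 -0.002  1.238 -1.65 ] [ 0.4913 -0.0894  0.2494] [1.33 0.18 0.01] 0.8195007701866086
[[ 0.148  0.013 -0.989]
 [ 0.989 -0.005  0.148]
 [-0.003 -1.    -0.014]]
325.19226210127806 278.4271109319883 204.71744646279612 [[0.147, 0.946, 0.288, 0.421], [0.989, -0.14, -0.045, -0.078], [-0.002, 0.291, -0.957, 0.378], [0.0, 0.0, 0.0, 1.0]]
wing_mid 0.8 [258.7, 186.4]
caddy 0.92 [354.6, 166.4]
wing_screw 0.84 [264.5, 172.5]
```

View pics/w1.png

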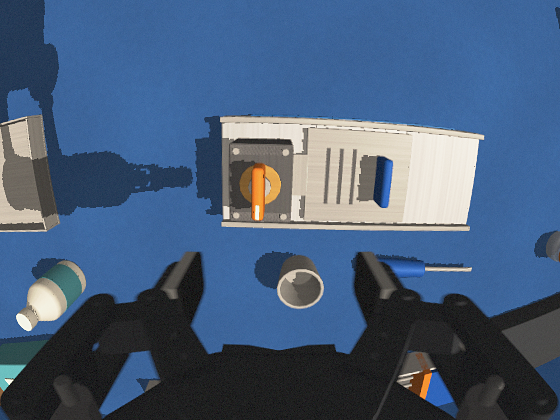

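```bash
cat >> h.py <<'E'
def rays(p,u,v):
    x=(np.asarray(u,float)-p["cx"])/p["fx"]; y=(np.asarray(v,float)-p["cy"])/p["fy"]; r=np.hypot(x,y)+1e-9
    return np.stack([np.sin(r)*x/r,np.sin(r)*y/r,np.cos(r)],-1)
def fcloud(p,m):
    v,u=np.nonzero(m&(p["range_z"]>0)); d=rays(p,u,v); c=d/d[:,2:]*p["range_z"][v,u][:,None]
    W=p["world_from_camera"]; return c@W[:3,:3].T+W[:3,3]
def col(p,lo,hi,s=150):
    h=cv2.cvtColor(p["img"],cv2.COLOR_BGR2HSV); return (h[...,0]>=lo)&(h[...,0]<=hi)&(h[...,1]>s)&(h[...,2]>70)
def rep(p):
    W=p["world_from_camera"]
    for n,lo,hi,z0,zt in [("wing",4,17,.115,.129),("grip",105,125,.06,.076)]:
        m=col(p,lo,hi); c=fcloud(p,m)
        k=(np.abs(c[:,0]-.49)<.12)&(np.abs(c[:,1]+.03)<.14)&(c[:,2]>z0); c=c[k]
        if len(c)<10: print(n,len(c)); continue
        t=c[c[:,2]>np.percentile(c[:,2],90)-.004]
        (x,y),(a,b),g=cv2.minAreaRect((t[:,:2]*1000).astype(np.float32))
        e=np.linalg.svd(t[:,:2]-t[:,:2].mean(0),full_matrices=False)[2][0]
        print(n,len(c),len(t),"zmax",np.percentile(c[:,2],[50,90,98]).round(4),"rect",round(x,1),round(y,1),round(a,1),round(b,1),round(g,1),"pca deg",np.degrees(np.arctan2(e[1],e[0])).round(1),"mean",t.mean(0).round(4))
E
python3 - <<'E'
from h import *
p=dict(np.load("w1.npz")); p={k:(v if v.ndim else float(v)) for k,v in p.items()}
rep(p)
# caddy edges via ray/plane at deck rail z=.046
m=fcloud(p,np.ones((420,560),bool)); 
k=(m[:,2]>.04)&(m[:,2]<.052)&(np.abs(m[:,0]-.5)<.12)&(np.abs(m[:,1])<.2)
print(cv2.minAreaRect((m[k][:,:2]*1000).astype(np.float32)),k.sum())
E
```

```text
wing 620 557 zmax [0.1291 0.1303 0.1309] rect 488.9 -82.8 56.3 42.8 78.1 pca deg -9.4 mean [ 0.482  -0.1047  0.1295]
grip 851 137 zmax [0.2448 0.3146 0.3291] rect 489.7 -82.7 125.4 30.6 82.0 pca deg -99.7 mean [ 0.4922 -0.082   0.3177]
((539.0538330078125, -8.39013671875), (298.8340148925781, 193.13438415527344), 80.1305923461914) 12609
```

```bash
python3 - <<'E'
from h import *
p=dict(np.load("w1.npz")); p={k:(v if v.ndim else float(v)) for k,v in p.items()}
m=fcloud(p,np.ones((420,560),bool))
a=np.radians(-9.8); X=np.array([np.cos(a),np.sin(a)]); Y=np.array([-np.sin(a),np.cos(a)])
for n,z0,z1,c,r in [("wing",.122,.135,(.483,-.105),.04),("grip",.066,.085,(.5,.014),.045),("block",.05,.12,(.483,-.105),.06)]:
    k=(m[:,2]>z0)&(m[:,2]<z1)&(np.hypot(m[:,0]-c[0],m[:,1]-c[1])<r); t=m[k]
    x=t[:,:2]@X;y=t[:,:2]@Y; qx=np.percentile(x,[1,99]);qy=np.percentile(y,[2,98])
    ctr=X*qx.mean()+Y*qy.mean(); print(n,k.sum(),np.ptp(qx),np.ptp(qy),ctr.round(4),np.median(t[:,2]), "in tool:",)
E
```

```text
wing 676 0.04219579872895496 0.009798586351950762 [ 0.4839 -0.1056] 0.1292605631770209 in tool:
grip 532 0.048514401166906085 0.009534673870728178 [0.5058 0.0164] 0.07421518838069951 in tool:
block 4486 0.07272709004165162 0.05582968131368551 [ 0.4841 -0.1054] 0.0909079912498808 in tool:
```

```bash
cat >> h.py <<'E'
def inc(pos,ang,show=True):
    "increment in tool axes to reach pos with tool x at world angle ang (deg), y down"
    s=readout.read_state(); M=R.from_rotvec(s["tcp_rot"]).as_matrix(); a=np.radians(ang)
    x=np.array([np.cos(a),np.sin(a),0]); y=np.array([0,0,-1.]); T=np.stack([x,y,np.cross(x,y)],1)
    print("t",round(s["time"],2),"pos",s["tool_pos"].round(4),"ang",np.degrees(np.arctan2(M[1,0],M[0,0])).round(2),"F",s["wrist_force"].round(2),"T",s["torque"].round(3),"w",round(s["width"],3),"q",s["q"].round(2))
    print("shift",(M.T@(np.array(pos)-s["tool_pos"])).round(4),"rot",R.from_matrix(M.T@T).as_rotvec().round(4))
E
python3 -c "
from h import *
inc([.484,-.1055,.16],80.1)"
```

```text
t 4.33 pos [ 0.4913 -0.0894  0.2493] ang 81.47 F [ 0.62 -0.22  0.4 ] T [ 0.04   0.081 -0.073] w 0.499 q [-0.23 -0.08  1.97 -0.    1.24 -1.65]
shift [-0.0168  0.0893  0.006 ] rot [ 0.0137  0.024  -0.0028]
```

Request:
jog_arm:
  increments:
    - [-0.0168,0.03,0.006,0.0137,0.024,-0.003,0.5]
    - [0,0.03,0,0,0,0,0.5]
    - [0,0.02,0,0,0,0,0.5]
    - [0,0.0,0,0,0,0,0.5]
    - [0,0.0,0,0,0,0,0.5]

```text
time: 4.95
tool_pos: [0.4846, -0.1061, 0.1692]
tcp_rot: [-1.291, -1.079, 1.075]
wrist_force: [-0.2, 0.9, -0.2]
width: 0.496
```

```bash
python3 -c "
from h import *
inc([.484,-.1055,.118],80.1)"
```

```text
t 4.95 pos [ 0.4846 -0.1061  0.1692] ang 79.74 F [-0.16  0.89 -0.23] T [0.026 0.068 0.013] w 0.496 q [-0.27 -0.02  2.06  0.    1.09 -1.66]
shift [0.0005 0.0512 0.0008] rot [ 0.0034 -0.0062 -0.    ]
```

Request:
jog_arm:
  increments:
    - [0.0005,0.025,0.0008,0.003,-0.006,0,0.5]
    - [0,0.02,0,0,0,0,0.5]
    - [0,0.005,0,0,0,0,0.5]
    - [0,0.0,0,0,0,0,0.5]
    - [0,0.0,0,0,0,0,0.5]

```text
time: 5.58
tool_pos: [0.4893, -0.1066, 0.1252]
tcp_rot: [-1.297, -1.088, 1.076]
wrist_force: [-0.8, 0.6, -0.3]
width: 0.496
```

```bash
python3 -c "
from h import *
inc([.484,-.1055,.118],80.1)
p=read_camera('wrist');cv2.imwrite('pics/w2.png',p['img'])"
```

```text
t 5.58 pos [ 0.4893 -0.1066  0.1252] ang 80.06 F [-0.8   0.59 -0.26] T [ 0.012  0.03  -0.03 ] w 0.496 q [-0.26  0.04  2.1   0.    0.99 -1.66]
shift [0.0002 0.0071 0.0055] rot [ 0.0122 -0.0008 -0.001 ]
```

View pics/w2.png

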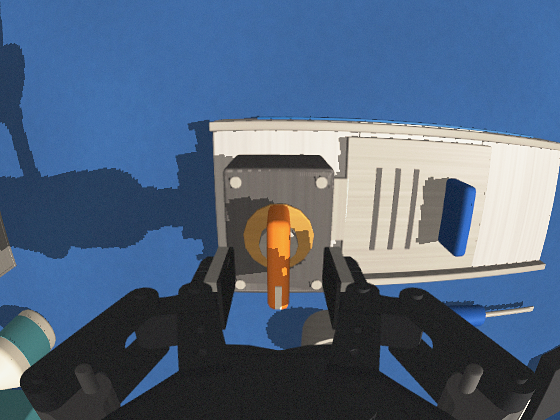

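Request:
jog_arm:
  increments:
    - [0,0.007,0.0055,0.012,-0.001,-0.001,0.5]
    - [0,0,0,0,0,0,0.5]
    - [0,0,0,0,0,0,0.5]

```text
time: 6.0
tool_pos: [0.4843, -0.1058, 0.1188]
tcp_rot: [-1.287, -1.082, 1.081]
wrist_force: [-0.5, -0.7, 0.5]
width: 0.502
```

```bash
python3 -c "
from h import *
inc([.484,-.1055,.118],80.1)"
```

```text
t 6.0 pos [ 0.4843 -0.1058  0.1188] ang 80.11 F [-0.55 -0.66  0.51] T [-0.008 -0.011  0.05 ] w 0.502 q [-0.27  0.04  2.11 -0.    0.99 -1.66]
shift [0.0003 0.0008 0.0004] rot [ 0.0015  0.0002 -0.0002]
```

Request:
jog_arm:
  increments:
    - [0,0,0,0,0,0,0]
    - [0,0,0,0,0,0,0]
    - [0,0,0,0,0,0,0]
    - [0,0,0,0,0,0,0]
    - [0,0,0,0,0,0,0]
    - [0,0,0,0,0,0,0]
  force: 30

```text
time: 6.75
tool_pos: [0.4844, -0.1059, 0.1189]
tcp_rot: [-1.287, -1.082, 1.081]
wrist_force: [0.1, 0.4, 0.7]
width: 0.108
```

```bash
python3 -c "
from h import *
inc([.484,-.1055,.118],80.1)"
```

```text
t 6.75 pos [ 0.4844 -0.1059  0.1189] ang 80.1 F [0.08 0.4  0.71] T [-0.016 -0.005 -0.023] w 0.108 q [-0.27  0.04  2.11 -0.    0.99 -1.66]
shift [0.0003 0.0009 0.0004] rot [ 0.0015  0.     -0.0003]
```

Request:
jog_arm:
  increments:
    - [0,-0.002,0,0,0,0,0]
    - [0,-0.002,0,0,0,0,0]
    - [0,0,0,0,0,0,0]

```text
time: 7.12
tool_pos: [0.4842, -0.1059, 0.1216]
tcp_rot: [-1.287, -1.082, 1.081]
wrist_force: [2.7, -0.3, -4.7]
width: 0.111
```

```bash
python3 -c "
from h import *
inc([.484,-.1055,.126],80.1)"
```

```text
t 7.12 pos [ 0.4842 -0.1059  0.1216] ang 80.1 F [ 2.72 -0.25 -4.72] T [-0.113 -0.404  0.007] w 0.111 q [-0.27  0.04  2.11 -0.    1.   -1.66]
shift [ 0.0003 -0.0044  0.0002] rot [ 0.0014  0.     -0.0003]
```

Request:
jog_arm:
  increments:
    - [0,-0.002,0,0,0,0,0]
    - [0,-0.002,0,0,0,0,0]
    - [0,0,0,0,0,0,0]

```text
time: 7.5
tool_pos: [0.4841, -0.1059, 0.1254]
tcp_rot: [-1.287, -1.082, 1.081]
wrist_force: [2.1, -0.9, -5.4]
width: 0.111
```

Request:
jog_arm:
  increments:
    - [0,-0.001,0,0,0,0,0]
    - [0,-0.001,0,0,0,0,0]
    - [0,0,0,0,0,0,0]

```text
time: 7.88
tool_pos: [0.4841, -0.1058, 0.1274]
tcp_rot: [-1.287, -1.082, 1.081]
wrist_force: [2.0, -0.3, -6.5]
width: 0.109
```

Request:
jog_arm:
  increments:
    - [0,-0.001,0,0,0,0,0]
    - [0,-0.001,0,0,0,0,0]
    - [0,0,0,0,0,0,0]

```text
time: 8.25
tool_pos: [0.4841, -0.1059, 0.1294]
tcp_rot: [-1.287, -1.082, 1.081]
wrist_force: [1.8, -1.0, -5.8]
width: 0.104
```

Request:
jog_arm:
  increments:
    - [0,-0.001,0,0,0,0,0]
    - [0,-0.001,0,0,0,0,0]

```text
time: 8.5
tool_pos: [0.484, -0.1058, 0.1313]
tcp_rot: [-1.287, -1.082, 1.081]
wrist_force: [4.1, -0.3, -8.6]
width: 0.109
```

Request:
jog_arm:
  increments:
    - [0,-0.001,0,0,0,0,0]

```text
time: 8.62
tool_pos: [0.4841, -0.1059, 0.1323]
tcp_rot: [-1.287, -1.082, 1.081]
wrist_force: [3.1, -0.7, -7.7]
width: 0.111
```

Request:
jog_arm:
  increments:
    - [0,-0.001,0,0,0,0,0]

```text
time: 8.75
tool_pos: [0.484, -0.1058, 0.1332]
tcp_rot: [-1.287, -1.082, 1.081]
wrist_force: [3.2, -1.3, -8.3]
width: 0.109
```

Request:
jog_arm:
  increments:
    - [0,0,0,0,0,0,0]

```text
time: 8.88
tool_pos: [0.4841, -0.1058, 0.1334]
tcp_rot: [-1.287, -1.082, 1.081]
wrist_force: [3.0, -0.1, -7.0]
width: 0.105
```

```bash
python3 -c "
from h import *
inc([.484,-.1055,.126],80.1)
p=read_camera('wrist');rep(p)"
```

```text
t 8.88 pos [ 0.4841 -0.1058  0.1334] ang 80.1 F [ 2.96 -0.12 -6.97] T [-0.204 -0.554  0.027] w 0.105 q [-0.27  0.02  2.1  -0.    1.02 -1.66]
shift [0.0003 0.0074 0.0001] rot [ 0.0014  0.     -0.0002]
wing 2151 1769 zmax [0.1436 0.1446 0.1451] rect 484.4 -105.7 9.8 43.7 79.3 pca deg -9.9 mean [ 0.4805 -0.105   0.1437]
grip 902 790 zmax [0.0744 0.0756 0.1784] rect 496.4 -73.2 192.2 48.4 84.0 pca deg -104.5 mean [0.5037 0.0112 0.0786]
```

Request:
jog_arm:
  increments:
    - [0,-0.001,0,0,0,0,0]

```text
time: 9.05
tool_pos: [0.484, -0.1058, 0.1342]
tcp_rot: [-1.287, -1.082, 1.081]
wrist_force: [2.9, -0.6, -9.0]
width: 0.107
```

Request:
jog_arm:
  increments:
    - [0,0,0,0,0,0,0]

```text
time: 9.18
tool_pos: [0.484, -0.1058, 0.1343]
tcp_rot: [-1.287, -1.082, 1.081]
wrist_force: [3.3, -1.5, -7.6]
width: 0.109
```

Request:
jog_arm:
  increments:
    - [0,-0.001,0,0,0,0,0]

```text
time: 9.3
tool_pos: [0.484, -0.1058, 0.1349]
tcp_rot: [-1.287, -1.082, 1.081]
wrist_force: [4.6, -0.7, -13.8]
width: 0.112
```

Request:
jog_arm:
  increments:
    - [0,0,0,0,0,0,0]

```text
time: 9.43
tool_pos: [0.484, -0.1058, 0.1347]
tcp_rot: [-1.287, -1.082, 1.081]
wrist_force: [3.9, -0.7, -9.7]
width: 0.11
```

Request:
jog_arm:
  increments:
    - [0,-0.001,0,0,0,0,0]

```text
time: 9.55
tool_pos: [0.4839, -0.1058, 0.1351]
tcp_rot: [-1.287, -1.082, 1.081]
wrist_force: [5.3, -1.2, -15.7]
width: 0.107
```

Request:
jog_arm:
  increments:
    - [0,0,0,0,0,0,0]

```text
time: 9.68
tool_pos: [0.4839, -0.1058, 0.1349]
tcp_rot: [-1.287, -1.082, 1.081]
wrist_force: [4.0, -2.1, -11.9]
width: 0.108
```

Request:
jog_arm:
  increments:
    - [0,0.0008,0,0,0,0,0]
    - [0,0,0,0,0,0,0]
    - [0,0,0,0,0.08,0,0]
    - [0,0,0,0,0.08,0,0]
    - [0,0,0,0,0,0,0]

```text
time: 10.3
tool_pos: [0.484, -0.1059, 0.1346]
tcp_rot: [-1.351, -0.959, 0.958]
wrist_force: [3.4, -1.6, -10.8]
width: 0.112
```

```bash
python3 -c "
from h import *
inc([.484,-.1058,.1338],80.1)"
```

```text
t 10.3 pos [ 0.484  -0.1059  0.1346] ang 70.73 F [  3.39  -1.65 -10.76] T [-0.253 -0.816  0.051] w 0.112 q [-0.27  0.02  2.1  -0.    1.02 -1.5 ]
shift [0.0001 0.0008 0.    ] rot [ 0.0014 -0.1636 -0.0003]
```

Request:
jog_arm:
  increments:
    - [0,0.0012,0,0,0,0,0]
    - [0,0,0,0,0.08,0,0]
    - [0,0,0,0,0.08,0,0]
    - [0,0,0,0,0,0,0]

```text
time: 10.8
tool_pos: [0.484, -0.1059, 0.1339]
tcp_rot: [-1.405, -0.837, 0.836]
wrist_force: [3.8, -0.6, -7.5]
width: 0.107
```

```bash
python3 -c "
from h import *
inc([.484,-.1058,.1338],80.1)
p=read_camera('wrist');rep(p)"
```

```text
t 10.8 pos [ 0.484  -0.1059  0.1339] ang 61.59 F [ 3.8  -0.57 -7.51] T [-0.19  -0.619 -0.044] w 0.107 q [-0.27  0.02  2.1  -0.    1.02 -1.34]
shift [0.0001 0.0001 0.    ] rot [ 1.40e-03 -3.23e-01 -3.00e-04]
wing 2164 1784 zmax [0.1441 0.1452 0.1456] rect 484.2 -105.4 9.8 42.9 61.1 pca deg -28.6 mean [ 0.4807 -0.1035  0.1442]
grip 911 867 zmax [0.0745 0.0756 0.0766] rect 487.4 -69.7 186.6 48.7 77.7 pca deg -111.2 mean [0.5041 0.013  0.0767]
```

Request:
jog_arm:
  increments:
    - [0,-0.0003,0,0,0.1,0,0]
    - [0,-0.0003,0,0,0.1,0,0]
    - [0,-0.0003,0,0,0.1,0,0]
    - [0,0,0,0,0,0,0]

```text
time: 11.35
tool_pos: [0.484, -0.106, 0.1349]
tcp_rot: [-1.486, -0.607, 0.605]
wrist_force: [2.3, -1.3, -7.2]
width: 0.108
```

```bash
cat >> h.py <<'E'
def th():
    s=readout.read_state(); M=R.from_rotvec(s["tcp_rot"]).as_matrix()
    t=np.radians(80.1)-np.arctan2(M[1,0],M[0,0]); print("theta",t.round(3),"ztarget",(.1338+.002917*(t-.3)).round(4)); inc([.484,-.1058,.1338+.002917*(t-.3)],np.degrees(np.arctan2(M[1,0],M[0,0])))
E
python3 -c "
from h import *
th()"
```

```text
theta 0.623 ztarget 0.1347
t 11.35 pos [ 0.484  -0.106   0.1349] ang 44.41 F [ 2.27 -1.26 -7.21] T [-0.266 -0.688 -0.034] w 0.108 q [-0.27  0.02  2.09 -0.    1.02 -1.04]
shift [0.0001 0.0002 0.0001] rot [ 0.0015 -0.      0.0003]
```

Tracks well. Continue.

Request:
jog_arm:
  increments:
    - [0,-0.0002,0,0,0.1,0,0]
    - [0,-0.0003,0,0,0.1,0,0]
    - [0,-0.0003,0,0,0.1,0,0]
    - [0,-0.0003,0,0,0.1,0,0]
    - [0,-0.0003,0,0,0.1,0,0]
    - [0,0,0,0,0,0,0]

```text
time: 12.1
tool_pos: [0.4838, -0.106, 0.1361]
tcp_rot: [-1.561, -0.22, 0.219]
wrist_force: [2.8, -1.1, -8.4]
width: 0.114
```

```bash
python3 -c "
from h import *
th()"
```

```text
theta 1.119 ztarget 0.1362
t 12.1 pos [ 0.4838 -0.106   0.1361] ang 16.01 F [ 2.84 -1.12 -8.42] T [-0.238 -0.705 -0.04 ] w 0.114 q [-0.27  0.02  2.09 -0.    1.03 -0.54]
shift [ 0.0002 -0.0001  0.0002] rot [ 0.0014 -0.      0.0006]
```

Request:
jog_arm:
  increments:
    - [0,-0.0004,0,0,0.1,0,0]
    - [0,-0.0003,0,0,0.1,0,0]
    - [0,-0.0003,0,0,0.1,0,0]
    - [0,-0.0003,0,0,0.1,0,0]
    - [0,-0.0003,0,0,0.1,0,0]
    - [0,-0.0003,0,0,0.1,0,0]
    - [0,0,0,0,0,0,0]

```text
time: 12.98
tool_pos: [0.4836, -0.106, 0.1375]
tcp_rot: [-1.558, 0.244, -0.245]
wrist_force: [3.2, -0.9, -9.1]
width: 0.113
```

```bash
python3 -c "
from h import *
th()
p=read_camera('wrist');rep(p)"
```

```text
theta 1.709 ztarget 0.1379
t 12.97 pos [ 0.4836 -0.106   0.1375] ang -17.83 F [ 3.19 -0.89 -9.07] T [-0.233 -0.657 -0.12 ] w 0.113 q [-0.27  0.02  2.09 -0.    1.03  0.05]
shift [ 0.0003 -0.0005  0.0003] rot [ 0.001 -0.     0.001]
wing 2149 1774 zmax [0.1476 0.1486 0.1492] rect 485.2 -105.1 43.6 9.5 71.5 pca deg -108.5 mean [ 0.4863 -0.1013  0.1477]
grip 1164 1159 zmax [0.0745 0.0756 0.0763] rect 478.8 -48.5 146.5 94.6 85.7 pca deg -171.0 mean [0.5064 0.015  0.0754]
```

Request:
jog_arm:
  increments:
    - [0.0002,-0.0006,0.0002,0,0.1,0,0]
    - [0,-0.0004,0,0,0.1,0,0]
    - [0,-0.0003,0,0,0.1,0,0]
    - [0,-0.0004,0,0,0.1,0,0]
    - [0,-0.0003,0,0,0.1,0,0]
    - [0,-0.0003,0,0,0.1,0,0]
    - [0,0,0,0,0,0,0]

```text
time: 13.9
tool_pos: [0.4835, -0.1059, 0.1389]
tcp_rot: [-1.454, 0.705, -0.706]
wrist_force: [3.3, -0.8, -8.3]
width: 0.108
```

```bash
python3 -c "
from h import *
th()"
```

```text
theta 2.302 ztarget 0.1396
t 13.9 pos [ 0.4835 -0.1059  0.1389] ang -51.81 F [ 3.28 -0.82 -8.32] T [-0.206 -0.655 -0.056] w 0.108 q [-0.27  0.02  2.09 -0.    1.03  0.64]
shift [ 0.0002 -0.0007  0.0004] rot [ 0.0009 -0.      0.001 ]
```

Request:
jog_arm:
  increments:
    - [0.0002,-0.0008,0.0003,0,0.08,0,0]
    - [0,-0.0004,0,0,0.08,0,0]
    - [0,-0.0003,0,0,0.08,0,0]
    - [0,-0.0003,0,0,0.06,0,0]
    - [0,0,0,0,0,0,0]

```text
time: 14.52
tool_pos: [0.4835, -0.1059, 0.14]
tcp_rot: [-1.366, 0.927, -0.927]
wrist_force: [3.1, -1.2, -9.3]
width: 0.106
```

```bash
python3 -c "
from h import *
th()
p=read_camera('wrist');rep(p)"
```

```text
theta 2.591 ztarget 0.1405
t 14.53 pos [ 0.4835 -0.1059  0.14  ] ang -68.35 F [ 3.09 -1.16 -9.26] T [-0.217 -0.742 -0.037] w 0.106 q [-0.26  0.02  2.09 -0.    1.04  0.93]
shift [ 0.0001 -0.0004  0.0004] rot [ 0.0012 -0.      0.0009]
wing 2221 1841 zmax [0.1502 0.1512 0.1517] rect 486.1 -105.4 43.0 9.9 21.0 pca deg -158.8 mean [ 0.4893 -0.1041  0.1503]
grip 933 914 zmax [0.0745 0.0756 0.1081] rect 494.0 -60.8 167.7 58.7 83.9 pca deg -88.9 mean [0.5078 0.0126 0.0766]
```

Request:
jog_arm:
  increments:
    - [0,-0.0004,0,0,0.05,0,0]
    - [0,0,0,0,0,0,0]

```text
time: 14.82
tool_pos: [0.4835, -0.1058, 0.1403]
tcp_rot: [-1.35, 0.961, -0.961]
wrist_force: [2.1, -0.7, -8.7]
width: 0.11
```

Request:
jog_arm:
  increments:
    - [0,-0.0002,0,0,0.04,0,0]
    - [0,0,0,0,0,0,0]

```text
time: 15.08
tool_pos: [0.4835, -0.1058, 0.1405]
tcp_rot: [-1.335, 0.991, -0.992]
wrist_force: [3.2, -0.8, -8.6]
width: 0.11
```

```bash
python3 -c "
from h import *
th()
p=read_camera('wrist');rep(p)"
```

```text
theta 2.677 ztarget 0.1407
t 15.07 pos [ 0.4835 -0.1058  0.1405] ang -73.26 F [ 3.23 -0.8  -8.58] T [-0.24  -0.771 -0.013] w 0.11 q [-0.26  0.02  2.09 -0.    1.04  1.01]
shift [ 0.0001 -0.0003  0.0005] rot [ 0.0011 -0.      0.0009]
wing 2203 1828 zmax [0.1506 0.1516 0.1521] rect 485.5 -105.6 43.2 9.9 16.0 pca deg -163.6 mean [ 0.4894 -0.1045  0.1507]
grip 913 879 zmax [0.0744 0.0755 0.0765] rect 496.8 -65.6 175.7 50.3 83.4 pca deg -88.7 mean [0.5079 0.0129 0.0763]
```

Request:
jog_arm:
  increments:
    - [0,0.001,0,0,0,0,0]
    - [0,0,0,0,0,0,0.5]
    - [0,0,0,0,0,0,0.5]
    - [0,0,0,0,0,0,0.5]
    - [0,-0.03,0,0,0,0,0.5]
    - [0,-0.03,0,0,0,0,0.5]
    - [0,0,0,0,0.16,0,0.5]
    - [0,0,0,0,0.16,0,0.5]
    - [0,0,0,0,0.15,0,0.5]
    - [0,0,0,0,0,0,0.5]

```text
time: 16.38
tool_pos: [0.4841, -0.1057, 0.207]
tcp_rot: [-1.114, 1.346, -1.349]
wrist_force: [0.3, -0.6, -0.3]
width: 0.501
```

```bash
python3 -c "
from h import *
inc([.5058,.0164,.15],-99.9)
p=read_camera('wrist');rep(p);cv2.imwrite('pics/w3.png',p['img'])"
```

```text
t 16.38 pos [ 0.4841 -0.1057  0.207 ] ang -100.84 F [ 0.35 -0.57 -0.29] T [0.032 0.048 0.012] w 0.501 q [-0.26 -0.05  2.02 -0.    1.17  1.5 ]
shift [-0.124   0.0569 -0.0017] rot [-0.0015 -0.0164  0.0012]
wing 1175 848 zmax [0.1483 0.1496 0.1503] rect 485.8 -105.8 42.9 10.1 17.0 pca deg -163.5 mean [ 0.4879 -0.1059  0.1486]
grip 578 516 zmax [0.0745 0.0761 0.2699] rect 491.4 -72.1 188.2 48.3 79.6 pca deg 81.2 mean [0.5063 0.0052 0.0891]
```

View pics/w3.png

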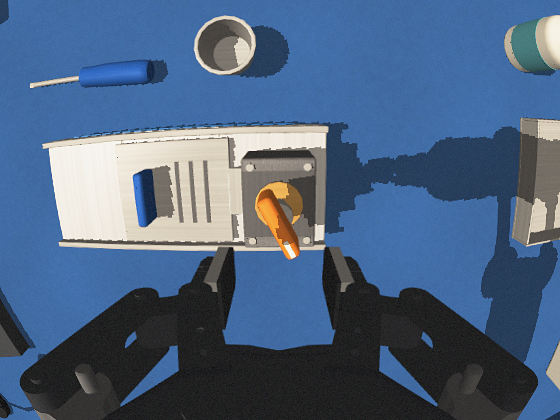

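Request:
jog_arm:
  increments:
    - [-0.05,0,-0.0017,-0.0015,-0.016,0.001,0.5]
    - [-0.05,0,0,0,0,0,0.5]
    - [-0.024,0.03,0,0,0,0,0.5]
    - [0,0.04,0,0,0,0,0.5]
    - [0,0,0,0,0,0,0.5]
    - [0,0,0,0,0,0,0.5]

```text
time: 17.18
tool_pos: [0.5074, 0.0196, 0.1389]
tcp_rot: [-1.126, 1.321, -1.328]
wrist_force: [-0.4, 0.2, -0.0]
width: 0.495
```

```bash
python3 -c "
from h import *
inc([.5058,.0164,.063],-99.9)"
```

```text
t 17.18 pos [0.5074 0.0196 0.1389] ang -99.1 F [-0.43  0.23 -0.04] T [ 0.012 -0.021 -0.045] w 0.495 q [-0.01  0.04  2.07 -0.    1.03  1.72]
shift [ 0.0034  0.0759 -0.0015] rot [-0.0055  0.014  -0.0004]
```

Request:
jog_arm:
  increments:
    - [0.0034,0.025,-0.0015,-0.0055,0.014,0,0.5]
    - [0,0.025,0,0,0,0,0.5]
    - [0,0.015,0,0,0,0,0.5]
    - [0,0,0,0,0,0,0.5]
    - [0,0,0,0,0,0,0.5]

```text
time: 17.8
tool_pos: [0.5127, 0.0144, 0.0813]
tcp_rot: [-1.111, 1.325, -1.341]
wrist_force: [-1.0, 0.3, 0.4]
width: 0.5
```

```bash
python3 -c "
from h import *
inc([.5058,.0164,.063],-99.9)"
```

```text
t 17.8 pos [0.5127 0.0144 0.0813] ang -99.93 F [-1.    0.27  0.41] T [-0.011  0.025 -0.019] w 0.5 q [-0.02  0.12  2.11  0.    0.9   1.72]
shift [-0.0007  0.0182 -0.0074] rot [-0.0141 -0.0005 -0.0024]
```

Request:
jog_arm:
  increments:
    - [-0.001,0.009,-0.0074,-0.014,0,-0.002,0.5]
    - [0,0.008,0,0,0,0,0.5]
    - [0,0,0,0,0,0,0.5]
    - [0,0,0,0,0,0,0.5]

```text
time: 18.3
tool_pos: [0.5063, 0.017, 0.0647]
tcp_rot: [-1.121, 1.334, -1.336]
wrist_force: [-0.0, -0.4, 0.6]
width: 0.503
```

```bash
python3 -c "
from h import *
inc([.5058,.0164,.063],-99.9)
p=read_camera('wrist');cv2.imwrite('pics/w4.png',p['img'])"
```

```text
t 18.3 pos [0.5063 0.017  0.0647] ang -99.91 F [-0.03 -0.4   0.65] T [ 0.019 -0.045  0.032] w 0.503 q [-0.02  0.14  2.12  0.    0.88  1.73]
shift [ 0.0007  0.0017 -0.0004] rot [-0.0016 -0.0001 -0.0007]
```

View pics/w4.png

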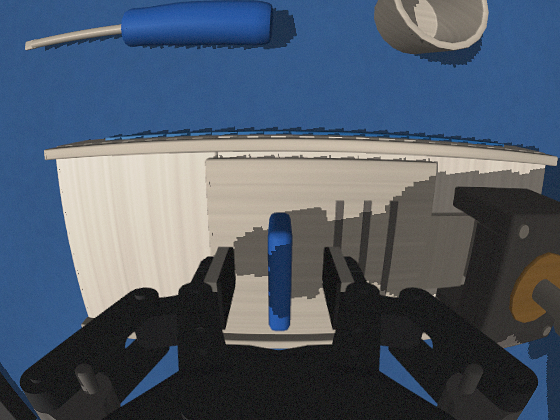

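Request:
jog_arm:
  increments:
    - [0,0,0,0,0,0,0]
    - [0,0,0,0,0,0,0]
    - [0,0,0,0,0,0,0]
    - [0,0,0,0,0,0,0]
    - [0,0,0,0,0,0,0]
    - [0,0,0,0,0,0,0]
    - [-0.003,0,0,0,0,0,0]
    - [-0.003,0,0,0,0,0,0]
    - [0,0,0,0,0,0,0]
  force: 30

```text
time: 19.48
tool_pos: [0.5075, 0.0229, 0.065]
tcp_rot: [-1.121, 1.334, -1.337]
wrist_force: [0.0, -0.0, -0.7]
width: 0.105
```

```bash
python3 -c "
from h import *
inc([.5058+.172*.08,.0164+.985*.08,.0645],-99.9)"
```

```text
t 19.48 pos [0.5075 0.0229 0.065 ] ang -99.94 F [ 0.05 -0.03 -0.71] T [-0.052 -0.033 -0.116] w 0.105 q [-0.    0.14  2.12 -0.    0.88  1.74]
shift [-0.0733  0.0005 -0.0006] rot [-0.002  -0.0007 -0.0003]
```

Slides freely (6 mm, no force). Continue.

Request:
jog_arm:
  increments:
    - [-0.01,0,0,0,0,0,0]
    - [-0.01,0,0,0,0,0,0]
    - [-0.01,0,0,0,0,0,0]
    - [-0.01,0,0,0,0,0,0]
    - [0,0,0,0,0,0,0]

```text
time: 20.1
tool_pos: [0.5151, 0.0657, 0.065]
tcp_rot: [-1.12, 1.334, -1.336]
wrist_force: [-0.3, 0.2, -0.9]
width: 0.107
```

```bash
python3 -c "
from h import *
inc([.5058+.172*.082,.0164+.985*.082,.0645],-99.9)"
```

```text
t 20.1 pos [0.5151 0.0657 0.065 ] ang -99.91 F [-0.33  0.18 -0.86] T [ 0.064  0.003 -0.156] w 0.107 q [0.08 0.16 2.1  0.   0.88 1.82]
shift [-0.0319  0.0005 -0.0007] rot [-0.0023 -0.0002 -0.0006]
```

Request:
jog_arm:
  increments:
    - [-0.008,0,0,0,0,0,0]
    - [-0.008,0,0,0,0,0,0]
    - [-0.008,0,0,0,0,0,0]
    - [-0.005,0,0,0,0,0,0]
    - [-0.003,0,0,0,0,0,0]
    - [0,0,0,0,0,0,0]

```text
time: 20.85
tool_pos: [0.5212, 0.0993, 0.065]
tcp_rot: [-1.12, 1.334, -1.337]
wrist_force: [-0.1, -1.7, -1.5]
width: 0.111
```

```bash
python3 -c "
from h import *
inc([.5058+.172*.084,.0164+.985*.084,.0645],-99.9)"
```

```text
t 20.85 pos [0.5212 0.0993 0.065 ] ang -99.91 F [-0.1  -1.67 -1.53] T [-0.127 -0.048 -0.11 ] w 0.111 q [ 0.14  0.18  2.07 -0.    0.89  1.89]
shift [ 0.0003  0.0005 -0.0009] rot [-0.0026 -0.0001 -0.0004]
```

Request:
jog_arm:
  increments:
    - [0,0,0,0,0,0,0.5]
    - [0,0,0,0,0,0,0.5]
    - [0,0,0,0,0,0,0.5]
    - [0,-0.03,0,0,0,0,0.5]
    - [0,-0.05,0,0,0,0,0.5]
    - [0,-0.05,0,0,0,0,0.5]
    - [0,0,0,0,0,0,0.5]
    - [0,0,0,0,0,0,0.5]

```text
time: 21.85
tool_pos: [0.5195, 0.0991, 0.1977]
tcp_rot: [-1.122, 1.337, -1.335]
wrist_force: [-0.5, 0.2, -0.2]
width: 0.502
```

```bash
python3 -c "
from h import *
inc([.5058+.172*.084,.0164+.985*.084,.0645],-99.9)
p=read_camera('wrist');cv2.imwrite('pics/w5.png',p['img'])
m=fcloud(p,np.ones((420,560),bool))
for n,z0,z1,c,r in [('wing',.135,.16,(.485,-.105),.04),('grip',.066,.085,(.52,.099),.045)]:
    k=(m[:,2]>z0)&(m[:,2]<z1)&(np.hypot(m[:,0]-c[0],m[:,1]-c[1])<r); t=m[k]
    if len(t): print(n,cv2.minAreaRect((t[:,:2]*1000).astype(np.float32)),np.median(t[:,2]))
"
```

```text
t 21.85 pos [0.5195 0.0991 0.1977] ang -99.94 F [-0.53  0.22 -0.24] T [ 0.    -0.005 -0.015] w 0.502 q [0.14 0.02 1.97 0.   1.15 1.88]
shift [-1.000e-04  1.332e-01  8.000e-04] rot [ 0.0005 -0.0008 -0.0006]
wing ((485.3754577636719, -104.81591796875), (44.556427001953125, 10.422467231750488), 17.4935359954834) 0.14633184963395215
grip ((522.1605834960938, 99.20642852783203), (9.923583984375, 49.81099319458008), 79.93354797363281) 0.07423756516259125
```

View pics/w5.png

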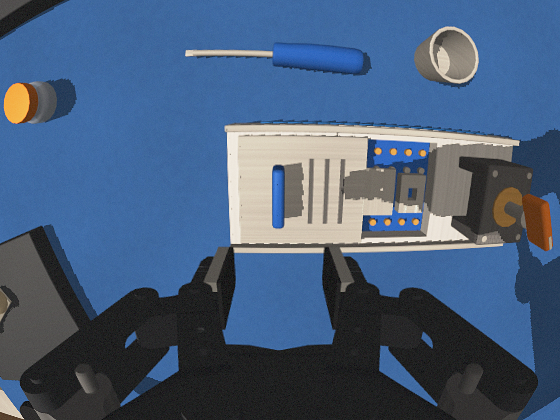

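```bash
python3 -c "
from h import *
print(bot.finish_job())"
```

```text
the job is handed in; nothing more can be done
None
```

The caddy is open and I handed the job in at about 22 s of the 72 s allowed; no verdict is reported.

- **Pulling the screw:** I pulled the wing screw out in small steps and felt its stop at about 16 mm. The wrist force peaked at about 15.7 N there, including roughly 7 N of spring, so by my estimate the shoulder took about 8.5 N of its 15 N limit.
- **Turning it home:** I eased off slightly and turned it clockwise to about 2.68 rad, raising the gripper to follow the thread. I then let go.
- **Sliding the cover:** I slid the cover open by its blue grip, meeting under 2 N, then let go and backed the gripper off.

**Last checks (wrist camera):**
- The wing stood parked at about 2.66 to 2.68 rad. Its top was about 19–20 mm higher than at the start in the first picture after letting go.
- The last picture gave a wing height about 2 mm lower. It was an oblique view and its median includes the side faces. Even that reading leaves the screw about 17 mm out, above the 11.5 mm needed.
- The cover had moved about 84 mm of its 85 mm.
- The wrist force was near zero with the gripper clear.
- The cup, driver and pot looked undisturbed in the last picture. I did not measure whether they or the other things had moved.

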